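# Put the mixed-up collage supplies back in their own trays

### The arm

A 6-joint arm with a two-finger parallel gripper is mounted at the origin on the work surface. World frame = base frame: x ahead of the robot, y to its left, z up, the work surface at z = 0. Lengths are in m, angles in rad, forces in N, time in s.
With the tool pointing down it reaches from about 0.35 to 0.975 m from the base axis. Payload 4.9 kg.
Tool frame: the origin (TCP) lies at the very end of the fingers, on their centre line; the grasp point (between the pads) lies 19 mm behind it (ctrl.grip_point_offset is the distance from the TCP to the grasp point, in m); z points along the fingers, y is the line along which they close (so a half turn about z gives the same grasp; the last joint's range is limited). The gripper opens to 85 mm and grips with 20 to 120 N. Pads are 22 mm wide; open, the fingers measure 114 mm over their backs; the gripper's body (76 mm by 85 mm) begins 54 mm behind the grasp point. The pads swing forward as they close: fully open they stand 13 mm farther back than shut.
Start: joints at [-1.437, 0.053, 1.613, -0, 1.476, -0.119], TCP at [0.156, -0.605, 0.231] pointing down, gripper open.
Joint ranges: [-3.01, 3.01], [-1.01, 2.22], [0.06, 2.58], [-1.02, 4.17], [0.09, 2.62], [-3.14, 3.14]. Speed limits (rad/s): [2.57, 2.57, 3.14, 3.14, 3.14, 3.14].

### API

Orientations are given as a unit quaternion [w, x, y, z].
In Python, from plant import ctrl, ik, vision, monitor gives the robot as it stands. Calls block until the motion is done:
- ctrl.reach(position, orientation): joint-space move of the TCP to a pose.
- ctrl.movel(position, orientation=None, max_speed=0.15): straight line of the TCP; orientation=None keeps the orientation; max_speed is the mean speed in m/s.
- ctrl.goto_joints(angles): joint-space move.
- ctrl.ungrasp() and ctrl.close(): open the fingers fully, or close them until they stop; the grip force is fixed at half the most.
- ctrl.dwell(seconds).
- ik(position, orientation): joint angles nearest the present ones, or None.
- vision.get_image(name): name is "scene" or "top" or "wrist"; returns the picture (400x640x3 uint8, red, green, blue); there is no depth.
- vision.get_calibration(name): a dict with "camera_matrix" (3x3 intrinsics, pixels), "rvec" (rotation vector, rad) and "tvec" (3), from world to camera coordinates, as OpenCV has them. Camera axes: x right, y down, z forward; pixel columns grow to the right and rows downward; lengths in m; the calibration is good to about 2 mm. A picture is of the moment at which its call begins: read the wrist's pose just before it. get_calibration takes no time and is no camera call; for the wrist camera it gives the pose at the moment of the call.
A pose or a line that the arm cannot do raises ctrl.PlanningError and nothing moves.
- ctrl.sign_off(): hands the job in; it is judged then, once.
Readings, each from a call of its own:
- monitor.get_time_s(): time.
- monitor.get_joint_positions(): joint angles.
- monitor.get_qd(): joint speeds.
- monitor.get_joint_efforts(): joint torques, N m.
- monitor.get_tool_pos(): TCP position.
- monitor.get_tool_rot(): TCP orientation.
- monitor.get_wrist_force(): force on the tool from outside, world axes, zero at the start.
- monitor.get_torque(): the same for the moment, N m.
- monitor.get_opening(): finger opening in m.
- monitor.get_gripper_force(): force on a finger pad.
Only numpy, scipy, OpenCV 4.12 (cv2) and the standard library are available. Lean on these libraries where they do the work, as an engineer would, in place of code of your own. Each camera call takes 0.05 s, during which the arm holds its last target. There are 200 camera calls.

### The job

The glue bottle, the square rubber stamp and the mini stapler stand in each other's trays: put each upright in the middle of the tray of its own outline (bottle in the round tray, stamp in the square one, stapler in the oblong one, lying lengthways), first parking one of them near the middle of the scrap board to make room. Their undersides are sticky, so none may ever touch the bare table. Set each one down rather than dropping it, and leave the coffee cup and the scissors where they are.

Things in the scene. Friction and masses are not known exactly. Their poses are not given: they have to be found in the camera images.
- glue_bottle: squeeze glue bottle, brown with a white nozzle: round, 46 mm in diameter and straight-sided up to 84 mm, then a shoulder and a narrow nozzle up to 113 mm; about 140 g. Best gripped around its straight side 60 to 75 mm above its foot. Origin: centre of its underside; z up along its axis.
- stamp: wooden rubber stamp: a square block 44 x 44 mm, 26 mm high, with a round upright handle 28 mm in diameter from 34 to 78 mm above the foot (a thin neck between); about 90 g. Best gripped by the handle about 55 mm above the foot. Origin: centre of its underside; z up, x and y square to the block's sides.
- stapler: mini stapler, black on a steel base: 66 mm long (x), base 28 mm wide (y) and 8 mm high, upper body 24 mm wide and 64 mm long from 24 to 44 mm above the foot (top at 45 mm); about 130 g. Best gripped across its width (along its y) about 35 mm above the foot. Origin: centre of its underside; x along its length, z up.
- round_tray: fixed bamboo tray with a round outline, 96 mm outside and 86 mm inside. Its floor is 4 mm thick and its rim stands 12 mm above the table. Origin: centre of its underside, on the table; z up. 
- square_tray: fixed bamboo tray with a square outline, 84 x 84 mm outside and 74 x 74 mm inside. Its floor is 4 mm thick and its rim stands 12 mm above the table. Origin: centre of its underside, on the table; z up. x and y square to its sides.
- oblong_tray: fixed bamboo tray with an oblong outline, 102 mm (x) by 70 mm (y) outside and 92 x 60 mm inside. Its floor is 4 mm thick and its rim stands 12 mm above the table. Origin: centre of its underside, on the table; z up. x along its length; the stapler fits it only lengthways.
- scrap_board: plain grey scrap board lying on the table, 110 x 110 mm and 4 mm thick, fixed, empty at the start: the spare spot. Origin: centre of its underside; its top is 4 mm above the table.
- coffee_cup: lidded paper coffee cup, a bystander: 84 mm across at the lid, 58 mm at the foot, 110 mm high. Origin: centre of its underside.
- scissors: scissors with green handles lying flat, a bystander: about 150 mm long (x, blades towards +x, handles towards -x), 85 mm wide, 8 mm thick. Origin: on the table under the middle of its length, near the pivot.
- table: the dark wooden table top, at height 0; it never moves.
Mind the look-alikes: they are no part of the job. What is shaped like the glue_bottle but purple or yellow is not meant.

How it is judged:
By the outcome, as a careful person would: the job done as asked, in the order asked, and still so for the second after the job is handed in, with the robot touching nothing.
It also fails if it takes over 136 s, if anything falls off the work surface, if the arm or the gripper's body presses on something with over 40 N, if the wrist force passes 120 N, or if a joint passes its speed limit or range.

## Working session

There is one attempt and no reset: what is moved stays moved. The work goes in short steps, each a Python script; the robot and the scene stay as the last script left them, time stands still between calls to the robot, and variables do not carry over. Pictures are saved under pics/ and viewed, at most 14 in all, crops included, and the job is handed in when it is done.

```bash
ls; mkdir -p pics; python3 - <<'E'
from plant import ctrl, ik, vision, monitor
import cv2, numpy as np
for n in ("top","scene"):
    im=vision.get_image(n); cv2.imwrite(f"pics/{n}0.png",im[:,:,::-1])
    c=vision.get_calibration(n); R=cv2.Rodrigues(np.array(c["rvec"],float))[0]
    print(n,np.round(c["camera_matrix"],1).tolist(),"pos",np.round(-R.T@np.array(c["tvec"]).ravel(),3),np.round(R[2],3))
print(monitor.get_time_s())
E
```

```text
pics
top [[496.1, 0.0, 318.4], [0.0, 496.1, 199.2], [0.0, 0.0, 1.0]] pos [ 0.46  -0.011  1.081] [ 0.101  0.011 -0.995]
scene [[504.3, 0.0, 316.6], [0.0, 504.3, 191.2], [0.0, 0.0, 1.0]] pos [ 1.121 -0.324  0.954] [-0.49   0.273 -0.828]
0.1
```

View pics/top0.png

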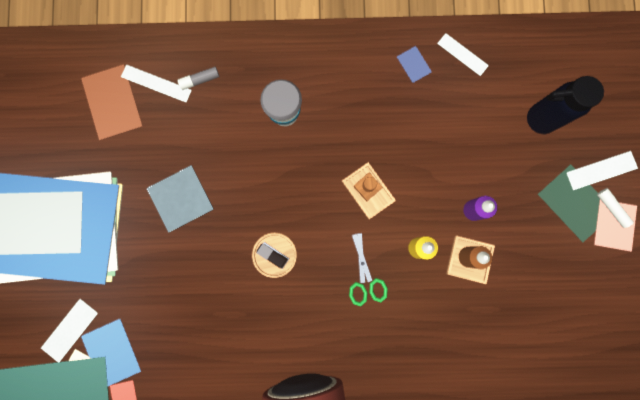

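View pics/scene0.png

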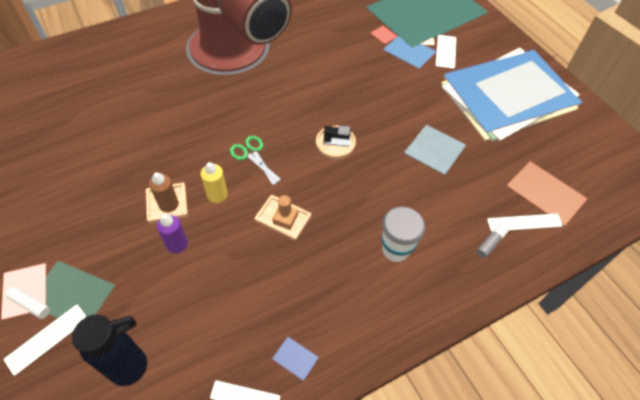

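The top view shows three bottle-shaped things: brown at (478,258) in the square tray, purple at (482,208) and yellow at (424,248). I choose the brown one, as described. The stamp is in the oblong tray at (368,190) and the stapler in the round tray at (274,255). The scrap board is at (180,198), the cup at (281,102) and the scissors at (365,270).

```bash
cat > h.py <<'E'
from plant import ctrl, ik, vision, monitor
import cv2, numpy as np
def cal(n):
    c=vision.get_calibration(n); return np.array(c["camera_matrix"],float),np.array(c["rvec"],float).ravel(),np.array(c["tvec"],float).ravel()
def ray(C,px,z):
    "pixels (N,2) -> world points on plane z"
    K,r,t=C; R=cv2.Rodrigues(r)[0]; o=-R.T@t
    p=np.asarray(px,float).reshape(-1,2); d=np.c_[p,np.ones(len(p))]@np.linalg.inv(K).T@R
    return (o+d*((z-o[2])/d[:,2])[:,None])
def proj(C,P): return cv2.projectPoints(np.asarray(P,float).reshape(-1,1,3),C[1],C[2],C[0],None)[0].reshape(-1,2)
def mask(im,lo,hi): return cv2.inRange(cv2.cvtColor(im,cv2.COLOR_RGB2HSV),np.array(lo),np.array(hi))
def blob(m,roi):
    "largest contour in roi x0,y0,x1,y1"
    k=np.zeros_like(m); x0,y0,x1,y1=roi; k[y0:y1,x0:x1]=m[y0:y1,x0:x1]
    cs=cv2.findContours(k,cv2.RETR_EXTERNAL,cv2.CHAIN_APPROX_NONE)[0]
    return max(cs,key=cv2.contourArea).reshape(-1,2)
def rect(C,pts,z):
    "min-area rectangle of a contour cast to plane z, mm & deg: centre, long, short, angle of long side"
    w=(ray(C,pts,z)[:,:2]*1000).astype(np.float32)
    (c,(a,b),th)=cv2.minAreaRect(cv2.convexHull(w))
    if b>a: a,b,th=b,a,th+90
    return np.round(c,1),round(a,1),round(b,1),round((th+90)%180-90,1)
E
python3 - <<'E'
from h import *
C=cal("top"); im=cv2.cvtColor(cv2.imread("pics/top0.png"),cv2.COLOR_BGR2RGB)
bam=mask(im,(8,40,165),(28,170,255))
for n,roi,z in (("oblong",(330,150,405,230),.012),("round",(245,225,305,285),.012),("square",(442,228,505,290),.012)):
    print(n,rect(C,blob(bam,roi),z))
hsv=cv2.cvtColor(im,cv2.COLOR_RGB2HSV); print(hsv[198,180],hsv[150,180],hsv[270,240])
print("board",rect(C,blob(mask(im,(85,20,70),(115,140,220)),(138,155,225,240)),.004))
print("yellow nozzle top",ray(C,(428,247),.113),"purple",ray(C,(488,206),.113),"brown",ray(C,(485,257),.113),"cup",ray(C,(281,97),.11))
v=np.hstack([cv2.resize(im[225:295,400:510],None,fx=3.6,fy=3.6,interpolation=2),]+[cv2.resize(im[225:295,240:340],None,fx=3.6,fy=3.6,interpolation=2)])
cv2.imwrite("pics/crop0.png",v[:,:,::-1])
T=vision.get_calibration("wrist"); p=monitor.get_tool_pos(); print(p,monitor.get_tool_rot()); K,r,t=cal("wrist"); R=cv2.Rodrigues(r)[0]; print("wristcam",K[0,0],-R.T@t,R)
E
```

```text
oblong (array([ 586.4, -107.6]), 104.6, 73.3, 33.6)
round (array([452.1,  98.6]), 95.9, 94.5, -0.9)
square (array([ 433.2, -320.5]), 87.1, 86.7, 74.3)
[ 96  34 178] [ 10 142 106] [  9 153 113]
board (array([578.2, 305. ]), 108.1, 107.9, -63.5)
yellow nozzle top [[ 0.46097817 -0.21044583  0.113     ]] purple [[ 0.53806264 -0.33048629  0.113     ]] brown [[ 0.43950654 -0.31928083  0.113     ]] cup [[0.76715039 0.07076299 0.11      ]]
[ 0.15622757 -0.60458609  0.23018945] [-9.13110946e-04  9.92021743e-01  1.26063580e-01 -2.50029505e-05]
wristcam 359.0592873878111 [ 0.21906559 -0.58890737  0.37339865] [[ 0.24937036 -0.9684057  -0.00219618]
 [-0.93561432 -0.24151031  0.25748517]
 [-0.24988051 -0.06215439 -0.96627975]]
```

View pics/crop0.png

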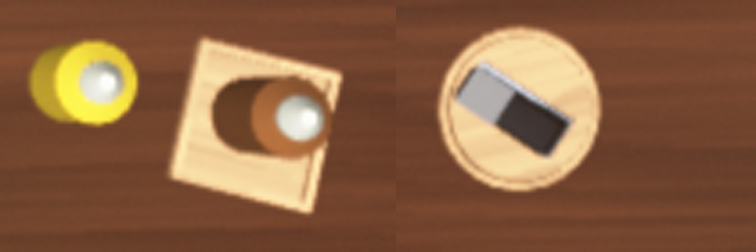

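The crop confirms a brown bottle with a white nozzle in the square tray, with yellow about 110 mm to its left, and the stapler lying diagonally in the round tray. The measured tray and board sizes agree with those given. Next I take a close look at each with the wrist camera.

```bash
cat >> h.py <<'E'
def q(deg): a=np.radians(deg)/2; return [0,np.cos(a),np.sin(a),0]
def look(name,x,y,psi,z=.2):
    ctrl.reach([x,y,z],q(psi)); ctrl.dwell(.2)
    C=cal("wrist"); im=vision.get_image("wrist"); np.savez(f"{name}.npz",im=im,K=C[0],r=C[1],t=C[2]); return im,C
def load(name): d=np.load(name+".npz"); return d["im"],(d["K"],d["r"],d["t"])
E
python3 - <<'E'
from h import *
ims=[]
for n,x,y,psi in (("bottle",.435,-.321,45),("stamp",.586,-.108,33.6),("stapler",.452,.099,63)):
    im,C=look(n,x,y,psi); ims.append(im); print(n,monitor.get_time_s(),np.round(monitor.get_joint_positions(),2))
    c=proj(C,[x,y,.004])[0].astype(int); print(c)
    cv2.imwrite(f"pics/w_{n}.png",im[:,:,::-1])
E
```

```text
bottle 1.8333 [-0.77 -0.13  1.84 -0.    1.43  0.01]
[315 175]
stamp 3.1 [-0.31  0.    1.71 -0.    1.42  0.68]
[314 175]
stapler 4.325 [ 0.05 -0.33  2.01 -0.    1.46  0.53]
[314 175]
```

```bash
python3 - <<'E'
import cv2,numpy as np
ims=[cv2.imread(f"pics/w_{n}.png") for n in("bottle","stamp","stapler")]
cv2.imwrite("pics/w3.png",np.hstack([i[60:400,180:440] for i in ims]))
E
```

```text
(no output)
```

View pics/w3.png

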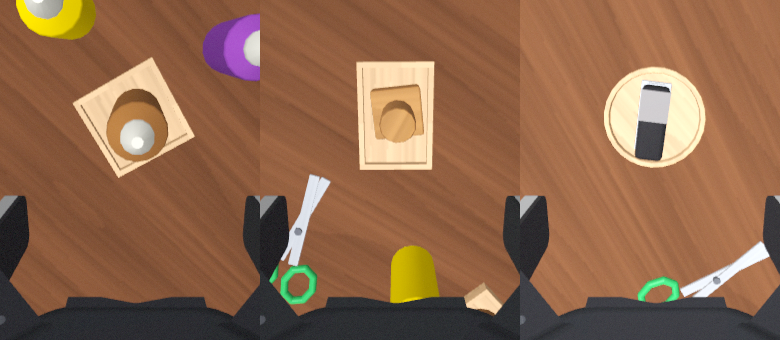

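The crops show the bottle with its nozzle at (317,200) in full wrist pixels, the stamp with its handle top at (317,180) and block from about (292,147) to (342,200), and the stapler with its body from about (300,142) to (330,220). All three are upright.

```bash
python3 - <<'E'
from h import *
I={n:load(n) for n in("bottle","stamp","stapler")}
R=dict(bottle=(240,100,400,250),stamp=(270,110,380,240),stapler=(275,120,360,235))
for n,(im,C) in I.items():
    h=cv2.cvtColor(im,cv2.COLOR_RGB2HSV)
    bam=mask(im,(10,40,175),(28,150,255))
    b=blob(bam,R[n]); print(n,"tray",rect(C,b,.012))
    hull=np.zeros_like(bam); cv2.fillPoly(hull,[cv2.convexHull(b)],255)
    if n=="stapler":
        m=hull&mask(im,(0,0,0),(180,45,235)); m|=hull&mask(im,(0,0,0),(180,255,80)); b2=blob(m,R[n])
        print(" stapler",rect(C,b2,.049),rect(C,b2,.045)); print("dark",rect(C,blob(hull&mask(im,(0,0,0),(180,255,80)),R[n]),.049))
    if n=="stamp":
        print("px",[(p,h[p[1],p[0]].tolist()) for p in((318,180),(300,160),(330,165),(305,195),(300,230),(288,180),(316,200),(337,190))])
    if n=="bottle":
        w=blob(mask(im,(0,0,150),(180,40,255)),(290,170,350,230)); M=cv2.moments(w); c=(M['m10']/M['m00'],M['m01']/M['m00'])
        br=blob(mask(im,(0,90,20),(16,255,160)),(280,140,355,225)); print(" nozzle",c,cv2.boundingRect(w),ray(C,c,.110),cv2.boundingRect(br))
im,C=I["stamp"]; v=cv2.resize(im[115:245,270:370],None,fx=4,fy=4,interpolation=2)
im2=I["stapler"][0]; v2=cv2.resize(im2[115:245,265:365],None,fx=4,fy=4,interpolation=2)
cv2.imwrite("pics/crop1.png",np.hstack([v,v2])[:,:,::-1])
E
```

```text
bottle tray (array([ 432.3, -321.9]), 85.5, 85.1, 74.4)
 nozzle (316.7937135328439, 196.9128552606813) (300, 180, 34, 35) [[ 0.43953777 -0.3181222   0.11      ]] (291, 149, 57, 70)
stamp tray (array([ 585.9, -108.6]), 103.0, 70.8, 33.7)
px [((318, 180), [16, 129, 231]), ((300, 160), [16, 130, 233]), ((330, 165), [16, 136, 220]), ((305, 195), [17, 133, 223]), ((300, 230), [12, 140, 140]), ((288, 180), [17, 75, 255]), ((316, 200), [16, 135, 218]), ((337, 190), [16, 134, 227])]
stapler tray (array([453.7,  96.5]), 107.7, 81.4, 62.8)
 stapler (array([451.2, 102.2]), 63.7, 24.3, 55.6) (array([450.7, 101.5]), 64.5, 24.6, 55.6)
dark (array([442.5,  89. ]), 32.1, 22.4, 55.6)
```

View pics/crop1.png

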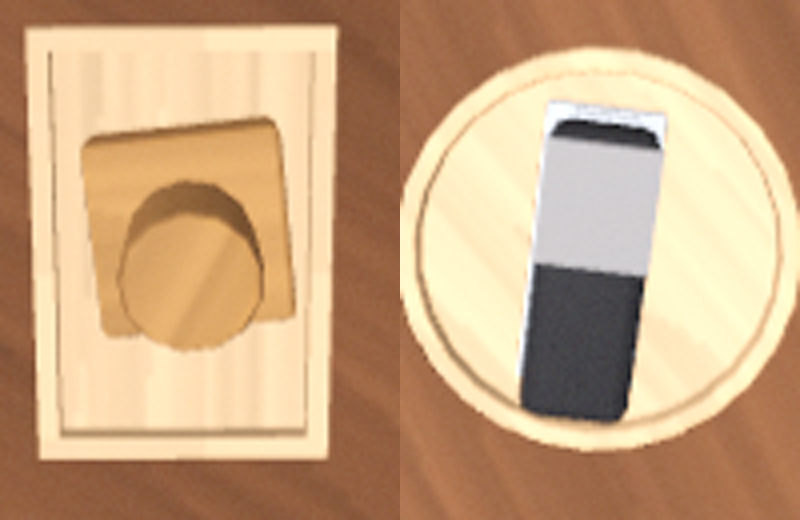

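Stamp crop: the handle disc is at full pixel (317.5,186) and the block's far edge runs from (292,149) to (337,145). The stapler body is 64 x 24 mm, as it should be. I'll park the stapler on the board first.

```bash
cat >> h.py <<'E'
F=lambda: np.mean([monitor.get_wrist_force() for _ in range(3)],0)
def st(s): print(s,"t%.1f z%.4f open%.1fmm grip%.0f F"%(monitor.get_time_s(),monitor.get_tool_pos()[2],monitor.get_opening()*1e3,monitor.get_gripper_force()),np.round(F(),1))
def pick(x,y,z,psi,up=.16):
    ctrl.reach([x,y,up],q(psi)); ctrl.movel([x,y,z],q(psi)); st("at"); ctrl.close(); ctrl.dwell(.2); st("closed")
    ctrl.movel([x,y,up],q(psi)); ctrl.dwell(.2); st("lifted")
def place(x,y,z,psi,up=.16):
    ctrl.reach([x,y,up],q(psi)); ctrl.movel([x,y,z+.03],q(psi)); ctrl.movel([x,y,z+.003],max_speed=.04); ctrl.dwell(.2); f0=F()[2]; st("above")
    for k in range(1,10):
        ctrl.movel([x,y,z+.003-.0005*k],max_speed=.02); ctrl.dwell(.1)
        if F()[2]-f0>2.5: break
    st("down"); ctrl.ungrasp(); ctrl.dwell(.2); ctrl.movel([x,y,up],q(psi)); st("clear")
E
python3 - <<'E'
from h import *
im,C=load("stapler"); bam=mask(im,(10,40,175),(28,150,255)); print("round",rect(C,blob(bam,(250,110,380,250)),.012))
im,C=load("stamp"); print("handle",ray(C,(317.5,185.8),.082)*1e3)
cr=np.array([(82,140),(277,119),(295,318),(103,334)])/4+[270,115]; w=ray(C,cr,.03)[:,:2]*1e3; print("block corners",w.round(1).tolist(),w.mean(0),"angles",[np.degrees(np.arctan2(*(w[(i+1)%4]-w[i])[::-1])).round(1) for i in range(4)],"sides",[np.linalg.norm(w[(i+1)%4]-w[i]).round(1) for i in range(4)])
b=blob(mask(im,(13,105,150),(20,200,255)),(285,140,352,206)); print(rect(C,b,.03))
for p in ((.578,.305,.02,56),(.435,-.321,.056,45),(.453,.098,.056,45),(.586,-.108,.02,33.7),(.432,-.322,.04,74)): print(np.round(ik(p[:3],q(p[3])),2))
pick(.4512,.1022,.020,55.6)
E
```

```text
round (array([456.1,  90.8]), 133.2, 110.2, 62.8)
handle [[ 592.80283488 -106.32886866   82.        ]]
block corners [[597.1, -75.7], [624.2, -108.5], [589.8, -136.9], [562.9, -102.9]] [ 593.49346295 -105.99240026] angles [np.float64(-50.4), np.float64(-140.4), np.float64(128.4), np.float64(38.6)] sides [np.float64(42.5), np.float64(44.6), np.float64(43.3), np.float64(43.7)]
(array([ 592. , -106.9]), 50.2, 43.7, 39.5)
[ 0.37  0.32  1.68 -0.    1.14  0.97]
[-0.77  0.03  1.95 -0.    1.16  0.01]
[ 0.05 -0.16  2.13 -0.    1.18  0.84]
[-0.31  0.21  1.82 -0.    1.11  0.68]
[-0.78  0.05  1.96 -0.    1.13 -0.5 ]
at t5.7 z0.0213 open85.4mm grip0 F [-0.3  0.5 -0.1]
closed t6.5 z0.0204 open22.9mm grip59 F [-0.1  0.6  3.7]
lifted t7.8 z0.1588 open22.8mm grip59 F [-1.4  0.6 -1.3]
```

```bash
python3 - <<'E'
from h import *
place(.578,.305,.020,45)
# check parked stapler and the now empty round tray
im,C=look("park",.56,.29,45,.2); cv2.imwrite("pics/park.png",im[:,:,::-1])
im,C=look("rnd",.452,.099,45,.2); h=cv2.cvtColor(im,cv2.COLOR_RGB2HSV)
c=proj(C,[.452,.099,.01])[0].astype(int); print(c,h[c[1],c[0]],h[c[1]+75,c[0]])
m=mask(im,(12,30,170),(30,115,255)); b=blob(m,(c[0]-80,c[1]-70,c[0]+80,c[1]+80)); print(rect(C,b,.012),cv2.minEnclosingCircle((ray(C,b,.012)[:,:2]*1e3).astype(np.float32)))
cv2.imwrite("pics/pr.png",np.hstack([cv2.imread("pics/park.png")[60:330,200:460],im[60:330,200:460,::-1]]))
st("end")
E
```

```text
above t10.6 z0.0235 open23.2mm grip59 F [ 1.2  0.4 -0.9]
down t12.7 z0.0205 open23.2mm grip59 F [-1.4 -1.7  3. ]
clear t14.6 z0.1584 open85.0mm grip0 F [-0.5 -0.5 -0.5]
[315 178] [ 16  76 252] [ 12 146 140]
(array([450.9,  98.1]), 95.1, 94.6, -45.0) ((451.2131652832031, 98.0750503540039), 47.9958610534668)
end t16.3 z0.2001 open85.4mm grip0 F [ 0.  -0.5  0.3]
```

View pics/pr.png

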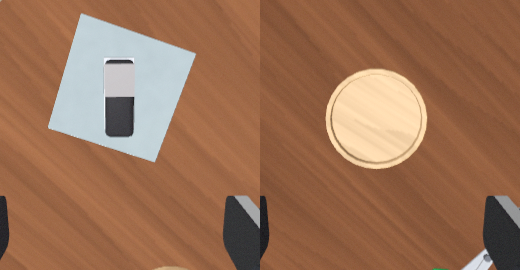

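The stapler now lies in the middle of the board, at about (320,157), and the empty round tray measures 96 mm across, as it should. The bottle is next, carried high over the yellow one.

```bash
python3 - <<'E'
from h import *
pick(.4395,-.3187,.052,45,.26)
place(.4512,.0981,.052,45,.26)
im,C=look("b2",.4512,.0981,45,.26)
tp=vision.get_image("top"); cv2.imwrite("pics/b2.png",np.hstack([im[60:330,200:460],tp[150:420,200:540][:250]] if 0 else [im[60:330,200:460],cv2.resize(tp[220:290,240:310],(270,270))])[:,:,::-1])
st("end")
E
```

```text
at t19.4 z0.0531 open85.3mm grip0 F [ 0.2  0.2 -0.3]
closed t20.1 z0.0528 open44.7mm grip62 F [-0.8  1.6  4.9]
lifted t21.8 z0.2591 open44.3mm grip61 F [-0.1  0.7 -1.5]
above t25.7 z0.0554 open44.5mm grip61 F [-0.7 -0.5 -1.6]
down t27.8 z0.0528 open44.2mm grip62 F [-3.1  1.3  4.9]
clear t30.0 z0.2587 open85.0mm grip0 F [ 0.8 -0.1 -0.6]
end t30.6 z0.2600 open85.2mm grip0 F [-0.4  0.1 -0.4]
```

View pics/b2.png

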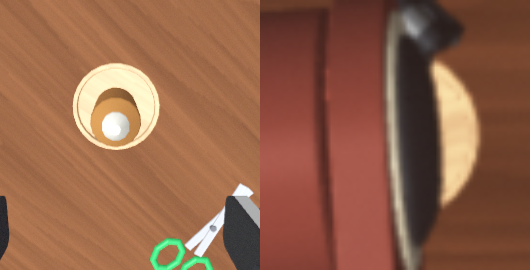

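The bottle stands in the round tray, centred left to right, with its nozzle at (315,187); the arm hides it from the top camera. I'll check its offset in numbers while moving the stamp.

```bash
python3 - <<'E'
from h import *
im,C=load("b2"); w=blob(mask(im,(0,0,150),(180,40,255)),(295,165,335,210)); M=cv2.moments(w); c=(M['m10']/M['m00'],M['m01']/M['m00']); print("nozzle",c,ray(C,c,.110)*1e3)
pick(.593,-.1062,.040,39.5,.24)
place(.4326,-.3214,.040,74.4,.24)
im,C=look("s2",.4326,-.3214,74.4,.2); cv2.imwrite("pics/s2.png",im[60:330,180:460,::-1])
bam=mask(im,(12,30,150),(30,255,255)); print("tray",rect(C,blob(bam,(240,100,400,250)),.012))
im,C=look("o2",.586,-.108,33.7,.2); cv2.imwrite("pics/s2.png",np.hstack([cv2.imread("pics/s2.png"),im[60:330,180:460,::-1]]))
m=mask(im,(12,30,170),(30,115,255)); print("oblong",rect(C,blob(m,(230,90,400,260)),.012)); st("end")
tp=vision.get_image("top"); w=blob(mask(tp,(0,0,150),(180,40,255)),(250,225,300,285)); M=cv2.moments(w); c=(M['m10']/M['m00'],M['m01']/M['m00']); print("nozzle top view",c,ray(cal("top"),c,.110)*1e3,cv2.contourArea(w))
E
```

```text
nozzle (315.04791118901545, 185.78323108384458) [[451.30645939  98.9134735  110.        ]]
at t33.0 z0.0413 open85.5mm grip0 F [0.1 0.4 0.4]
closed t33.8 z0.0403 open26.6mm grip59 F [0.2 0.8 3.1]
lifted t35.5 z0.2390 open26.7mm grip59 F [-0.3  0.4 -0.9]
above t38.8 z0.0434 open26.6mm grip59 F [-0.  -1.4 -0.5]
down t40.9 z0.0403 open26.8mm grip59 F [-1.7  1.3  2.3]
clear t43.2 z0.2386 open85.4mm grip0 F [-0.1  0.2  0.4]
tray (array([ 437.7, -324.5]), 156.3, 142.6, -15.6)
oblong (array([ 586.1, -108.6]), 102.8, 70.6, 33.7)
end t45.1 z0.2001 open85.3mm grip0 F [ 0.8  0.1 -0. ]
nozzle top view (269.00215053763435, 256.09247311827954) [[449.78371028  98.29546905 110.        ]] 77.5
```

View pics/s2.png

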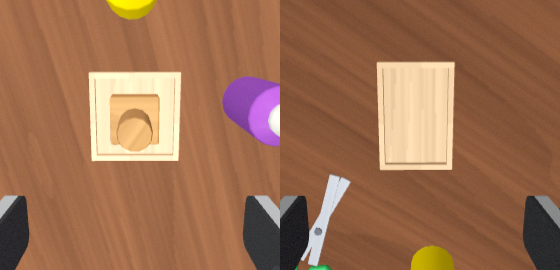

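The bottle is centred within 1 mm, the stamp sits squarely in the middle of the square tray, and the oblong tray is empty at (586,-108.6) mm. Last comes the stapler.

```bash
python3 - <<'E'
from h import *
im,C=load("park"); hsv=cv2.cvtColor(im,cv2.COLOR_RGB2HSV)
m=mask(im,(0,0,0),(180,255,80)); g=mask(im,(0,0,150),(180,22,225)); mm=m|g
b=blob(mm,(290,100,350,205)); r=rect(C,b,.049); print(r)
x,y=.578,.305; a=45
if abs(r[1]-64)<4 and abs(r[2]-24)<4: x,y=r[0]/1e3; a=r[3]
print(x,y,a)
pick(x,y,.020,a,.2)
place(.586,-.1086,.020,33.7,.2)
im,C=look("f1",.586,-.1086,33.7,.2); cv2.imwrite("pics/f1.png",im[60:330,180:460,::-1])
m=mask(im,(0,0,0),(180,255,80))|mask(im,(0,0,150),(180,30,225)); print(rect(C,blob(m,(285,120,350,230)),.049))
ctrl.goto_joints([-1.437,0.053,1.613,0,1.476,-0.119]); st("home")
tp=vision.get_image("top"); cv2.imwrite("pics/f2.png",np.hstack([im[60:330,180:460],cv2.resize(tp[60:300,130:530],(450,270))])[:,:,::-1])
E
```

```text
(array([578.5, 305.5]), 64.3, 25.7, 45.0)
0.5785 0.3055 45.0
at t48.0 z0.0214 open85.4mm grip0 F [-0.3 -0.1  1. ]
closed t48.8 z0.0204 open22.7mm grip59 F [ 0.8 -0.7  2.4]
lifted t50.4 z0.1989 open23.1mm grip59 F [ 1.  -0.6 -1.5]
above t54.1 z0.0234 open22.9mm grip59 F [-0.9  0.7 -1.7]
down t56.2 z0.0204 open22.9mm grip59 F [-1.2 -0.4  2.3]
clear t58.4 z0.1985 open85.2mm grip0 F [-1.4 -0.8 -0.8]
(array([ 586.9, -108. ]), 66.9, 24.1, 34.2)
home t61.2 z0.2310 open85.2mm grip0 F [-0.3  0.2 -0.2]
```

View pics/f2.png

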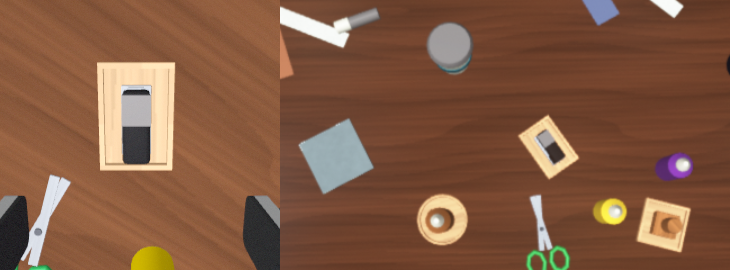

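All three stand centred in their own trays. The stapler lies lengthways at about (317,185), the board is empty, and the cup and scissors have not moved.

```bash
python3 -c "
from plant import ctrl
print(ctrl.sign_off())"
```

```text
the job is handed in; nothing more can be done
None
```

I handed the job in at about 61 s of the 136 s allowed: by the cameras, bottle, stamp and stapler stand upright in the middle of their own trays, the stapler having been parked first on the scrap board, and the cup and scissors have not moved.

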